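Kit the output-stage tray: spreader plate under its clamp bar

TASK

Kit the blue tray for the amplifier repair. Take the aluminium spreader plate out of the wire rack, lay it flat on the bare desk and let go so that you can take it again by its long edges, then set it flat and fully home in the tray's stepped recess; after that put the steel clamp bar over it, rib up, with its two feet down through the slots at the plate's ends until the bar lies on the plate. Let go of everything, and leave the circuit board standing in the rack, the coffee and the roll of tape as they are.

Things in the scene. Friction and masses are not known exactly. Their poses are not given: they have to be found in the camera images.
- plate_center (a point): centre of the loose aluminium plate, 120 x 56 x 10 mm (own x, z, y), 0.18 kg, same both faces and ends. In each short end an open slot 30 mm wide, 14 mm deep. It starts standing on a long edge in one of the rack's two outer slots, z up, from 8 to 64 mm above the desk; there it can be gripped from above by its thickness only.
- bar_center (a point): centre of the loose dark steel clamp bar, half-way up its 42 mm; own y lengthwise, z up, 0.25 kg, same end for end. Two feet at y +-54 mm, 24 x 8 mm (x, y), 14 mm high, tips rounded; flange 26 x 118 mm, 6 mm thick; on top a rib to grip: 14 mm wide (x), 90 long, from 1 mm below this point to 21 mm above. Starts standing on its feet.
- recess_floor (a point): centre of the floor of the tray's stepped recess, 12 mm above the desk; own y lengthwise, z up. Recess 123 x 59 mm (y, x), 20 mm deep, its upper 4 mm bevelled at 45 degrees. In its floor two slots 8 mm deeper for the bar's feet at y +-54 mm, 12 x 28 mm (y, x). Plate home: its centre 5 mm above this point; bar lying on the plate: its centre 17 mm above.
- kit_tray: blue kit tray, fixed to the desk, 134 x 214 mm (own x, y), 32 mm high, rim 34; origin at the centre of its underside, below the recess's centre. At the middle of both long sides of the recess is a finger cut-out 44 mm wide (y), 8 mm deeper than the recess floor, out to x +-60 mm. Two blue capacitors lie in it beyond the recess's ends, up to 39 mm high.
- board_rack: board rack, fixed: wooden foot 120 x 104 mm (own x, y), 8 mm thick, with wire hoops up to 36 mm above the desk; origin at the centre of its underside, own x along the 14 mm wide slots. Its outer slots (y +-36 mm) hold plate and circuit board, either way round. The desk in front is bare for laying the plate: world x 0.36 to 0.48, y -0.24 to 0.06.
- board_center (a point): centre of the green circuit board, 100 x 10 x 62 mm, standing loose in the rack's other outer slot, 8 to 70 mm above the desk; own x along its length. To be left standing there.
- coffee_cup: patterned cup of coffee, 78 mm across, 68 mm high, at the right front; origin at the centre of its underside. To be left alone.
- tape_black: roll of black tape lying flat, 53 mm across, 19 mm high, at the right; origin at the centre of its underside. To be left alone.
Mind the look-alikes: they are no part of the job. Of the things that look like the part that bears bar_center, the larger one is meant.

How it is judged:
By the outcome, as a careful person would: the job done as asked, in the order asked, and still so for the second after the job is handed in, with the robot touching nothing.
It also fails if it takes over 72 s, if anything falls off the work surface, if the arm or the gripper's body presses on something with over 40 N, if the wrist force passes 120 N, or if a joint passes its speed limit or range.

ROBOT

A 6-joint arm with a two-finger parallel gripper is mounted at the origin on a cart in front of the work surface, level with it; the furniture and walls round the work are solid. World frame = base frame: x ahead of the robot, y to its left, z up, the work surface at z = 0. Lengths are in mm, angles in rad, forces in N, time in s.
With the tool pointing down it reaches from about 350 to 850 mm from the base axis. Payload 8.1 kg.
Tool frame: the origin (TCP) lies midway between the tips of the shut fingers; the grasp point (between the pads) lies 19 mm behind it; z points along the fingers, y is the line along which they close (so a half turn about z gives the same grasp; the last joint's range is limited). The gripper opens to 85 mm and grips with 20 to 120 N. Pads are 22 mm wide; open, the fingers measure 114 mm over their backs; the gripper's body (76 mm by 85 mm) begins 54 mm behind the grasp point. The pads swing forward as they close: fully open they stand 13 mm farther back than shut.
Start: joints at [1.113, 0.13, 1.488, -0, 1.523, -0.085], TCP at [218.514, 558.8, 231.292] pointing down, gripper open.
Joint ranges: [-2.96, 2.96], [-0.89, 2.26], [0.02, 2.5], [-1.34, 4.48], [0, 2.73], [-2.66, 2.66]. Speed limits (rad/s): [2.39, 2.39, 2.79, 3.14, 3.14, 3.14].

INTERFACE

Orientations are given as a unit quaternion [x, y, z, w].
In Python, from cell import manip gives the robot as it stands.
- The arm moves only by the tool servo_tool, never from a script. Its argument "steps" is a list of rows, each a list of 5 numbers: the finger opening in mm, from 0 to 85.4, then the shift along the tool's x, y, z in mm, then the turn about the tool's z in degrees. A call has 1 to 20 rows; each row shifts and turns the commanded pose from where the row before left it, along the tool's axes as they then stand; what a row does not reach is not made up. A row lasts 1/12 s, in which the tool goes at most 41.7 mm and 7.16 degrees, less where a joint would pass 70% of its speed; a pose out of reach is approached as far as the arm can. A call is refused whole if a number of a shift passes 41.7 or a number of a turn 7.16, either way. A call with a gripper value outside its range is refused whole. The fingers move at their own pace and stop on an object; "force" is the grip in N (left out, the last holds). Time passes only in rows, so rows that do not move let the fingers close. It gives the time, the measured TCP pose, the force, the opening and the grip force at its end, in the units of the state.
- manip.get_state(): the state, without advancing time (a new reading comes with each control period).
- manip.snapshot(name): name is "scene" or "top"; returns the picture (384x512x3 uint8, red, green, blue); there is no depth.
- manip.camera_params(name): a dict with "camera_matrix" (3x3 intrinsics, pixels), "D" ([k1, k2, p1, p2, k3] as OpenCV has them; the pictures are not rectified), "eye" and "rotation" of the camera in the world. Camera axes: x right, y up, looking along -z (the intrinsics and any distortion apply to the point x, -y, -z); pixel columns grow to the right and rows downward; lengths in mm; the calibration is good to about 2 mm. A picture is of the moment at which its call begins. camera_params takes no time and is no camera call.
- manip.hand_in(): hands the job in; it is judged then, once.
Trained networks look in the newest picture that a camera, given by its name, has taken for a name from the list of things; names that differ only in an ending like _2 or _b are one class to them, and where a whole thing is asked for, a point or a joint stands for the part that bears it (a point fixed in the world has none). Each returns a list of dicts, best first, with "conf" (0 to 1); they miss things now and then, are a little off and sometimes report something else, mostly with a low value. They report only what shows in the picture. A call takes as long as a camera call. They do not tell look-alikes from the thing itself.
- manip.regions_of(camera, label): "mask" (384x512 bool, what is visible of it) and "bbox" ([centre column, centre row, width, height] in pixels, round what is visible of it).
The state is a dict: "time_s": time; "joints": joint angles; "qvel": joint speeds; "effort": joint torques, N m; "tcp_pos": TCP position; "orientation": TCP orientation; "force": force on the tool from outside, world axes, zero at the start; "moment": the same for the moment, N m; "finger_gap": opening from 0.0 (shut) to 1.0 (fully open); "grip_force": force on a finger pad.
Only numpy, scipy, OpenCV 4.12 (cv2) and the standard library are available. Lean on these libraries where they do the work, as an engineer would, in place of code of your own. Each camera call takes 0.05 s, during which the arm holds its last target. There are 200 camera calls.

## Working session

There is one attempt and no reset: what is moved stays moved. The work goes in short steps, Python scripts to look and compute and a tool call to move; the robot and the scene stay as the last step left them, time stands still between calls to the robot, and variables do not carry over. Pictures are saved under pics/ and viewed, at most 10 in all, crops included, and the job is handed in when it is done.

Besides the shell and the picture viewer there is one more tool, called after "Request:" in YAML: its name, and indented under it one key for each argument. servo_tool: Moves the arm, as the interface text tells. Its arguments: {"type":"object","properties":{"steps":{"type":"array"},"force":{"type":"number"}},"required":["steps"]}

```bash
mkdir -p pics; ls; python3 - <<'E'
from cell import manip
import cv2,numpy as np
for c in("scene","top"):
    im=manip.snapshot(c); cv2.imwrite(f"pics/{c}0.png",im[:,:,::-1])
    p=manip.camera_params(c); print(c,{k:np.round(v,3).tolist() for k,v in p.items()})
    for l in("plate_center","bar_center","kit_tray","board_rack","board_center","coffee_cup","tape_black"):
        print(l,[(round(r["conf"],2),np.round(r["bbox"]).tolist()) for r in manip.regions_of(c,l)])
s=manip.get_state();print(s)
E
```

```text
pics
scene {'camera_matrix': [[479.289, 0.0, 257.141], [0.0, 479.289, 199.1], [0.0, 0.0, 1.0]], 'D': [0.047, 0.0, 0.0, 0.0, 0.0], 'eye': [-1.294, -939.159, 762.907], 'rotation': [0.447, -0.125, -0.225, 0.856]}
plate_center [(0.59, [280.0, 199.0, 40.0, 30.0])]
bar_center [(0.78, [198.0, 183.0, 33.0, 28.0]), (0.59, [224.0, 208.0, 11.0, 23.0]), (0.53, [290.0, 219.0, 55.0, 34.0]), (0.22, [238.0, 166.0, 76.0, 51.0])]
kit_tray [(0.96, [238.0, 167.0, 72.0, 49.0])]
board_rack []
board_center [(0.87, [298.0, 213.0, 33.0, 28.0])]
coffee_cup [(0.86, [277.0, 295.0, 37.0, 46.0])]
tape_black [(0.94, [313.0, 270.0, 26.0, 23.0])]
top {'camera_matrix': [[386.238, 0.0, 256.336], [0.0, 386.238, 182.789], [0.0, 0.0, 1.0]], 'D': [-0.091, 0.0, 0.0, 0.0, 0.0], 'eye': [315.836, -52.064, 1016.993], 'rotation': [0.079, -0.073, -0.677, 0.728]}
plate_center [(0.64, [267.0, 164.0, 4.0, 46.0]), (0.43, [175.0, 158.0, 83.0, 53.0])]
bar_center [(0.9, [182.0, 215.0, 50.0, 14.0]), (0.6, [237.0, 217.0, 33.0, 11.0])]
kit_tray [(0.62, [174.0, 156.0, 82.0, 49.0]), (0.17, [278.0, 167.0, 43.0, 43.0])]
board_rack [(0.83, [27
[... 162 characters left out ...]
 18.0])]
{'time_s': 0.8, 'joints': array([ 1.11260782e+00,  1.30348523e-01,  1.48820245e+00, -2.53567987e-06,
        1.52301191e+00, -8.53937300e-02]), 'qvel': array([-0.00031343,  0.00146694, -0.00046281,  0.00032033, -0.00148123,
       -0.00110651]), 'effort': array([-5.23795859e-05, -5.69260812e+01, -5.00834370e+01, -5.28940757e-05,
        1.28068474e-03, -4.06184859e-05]), 'tcp_pos': array([218.5098331 , 558.80002094, 231.32164412]), 'orientation': array([1.85319837e-01, 9.82678257e-01, 1.39983817e-05, 5.21582509e-06]), 'force': array([ 0.86963083, -0.42825637,  0.15823064]), 'moment': array([-0.02120097,  0.02815275,  0.01802314]), 'grip_force': 0.0, 'finger_gap': 0.9975215552571132}
```

```bash
python3 - <<'E'
import cv2
a=cv2.imread("pics/top0.png")[110:290,110:410]; cv2.imwrite("pics/t1.png",cv2.resize(a,(800,480),interpolation=cv2.INTER_CUBIC))
a=cv2.imread("pics/scene0.png")[130:330,160:360]; cv2.imwrite("pics/s1.png",cv2.resize(a,(600,600),interpolation=cv2.INTER_CUBIC))
E
```

```text
(no output)
```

View pics/t1.png

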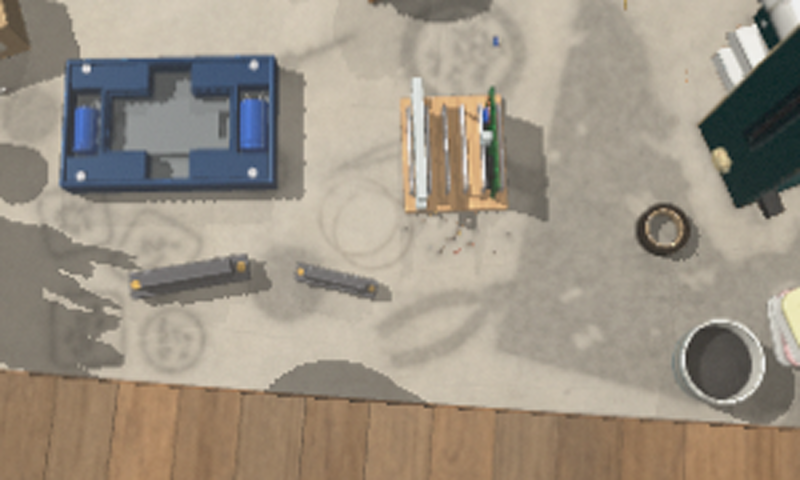

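View pics/s1.png

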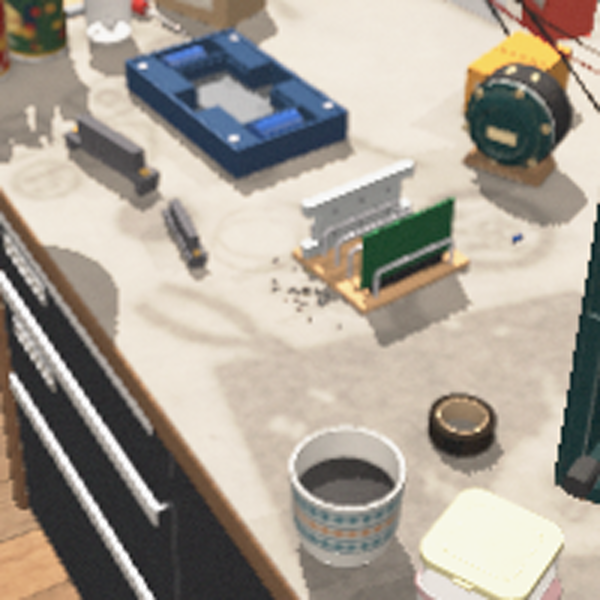

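```bash
cat > h.py <<'E'
from cell import manip
import cv2,numpy as np
from scipy.spatial.transform import Rotation as Ro
from scipy.optimize import minimize
P={c:manip.camera_params(c) for c in("scene","top")}
F=np.diag([1,-1,-1.])
def proj(c,pts):
    p=P[c]; R=F@Ro.from_quat(p["rotation"]).as_matrix().T
    return cv2.projectPoints(np.float64(pts),cv2.Rodrigues(R)[0],-R@np.array(p["eye"],float),np.array(p["camera_matrix"]),np.array(p["D"]))[0][:,0]
def back(c,px,z):
    p=P[c]; u=cv2.undistortPoints(np.float64(px).reshape(-1,1,2),np.array(p["camera_matrix"]),np.array(p["D"]))[:,0]
    d=np.c_[u,np.ones(len(u))]@F@Ro.from_quat(p["rotation"]).as_matrix().T; e=np.array(p["eye"])
    return e+d*((z-e[2])/d[:,2])[:,None]
def box(cx,cy,z0,z1,lx,ly): return [[cx+sx*lx/2,cy+sy*ly/2,z] for sx in(-1,1) for sy in(-1,1) for z in(z0,z1)]
M={"plate":[box(0,0,8,64,120,10)],"board":[box(0,0,8,70,100,10)],"tray":[box(0,0,0,34,134,214)],
 "rack":[box(0,0,0,8,120,104)],"flat":[box(0,0,0,10,56,120)],"bar":[box(0,54,0,14,24,8),box(0,-54,0,14,24,8),box(0,0,14,20,26,118),box(0,0,20,42,14,90)]}
def sil(c,model,q,S=4,dz=0):
    im=np.zeros((384*S,512*S),np.uint8); co,si=np.cos(q[2]),np.sin(q[2])
    for b in M[model]:
        b=np.array(b); w=np.c_[q[0]+co*b[:,0]-si*b[:,1],q[1]+si*b[:,0]+co*b[:,1],b[:,2]+dz]
        cv2.fillConvexPoly(im,np.round(((cv2.convexHull(np.float32(proj(c,w)))+.5)*S*16-8)).astype(np.int32),255,shift=4)
    return cv2.resize(im,(512,384),interpolation=cv2.INTER_AREA)/255.
def fit(model,masks,q0,dz=0):
    def cost(q):
        t=0
        for c,m in masks.items():
            s=sil(c,model,q,dz=dz); t+=1-np.minimum(s,m).sum()/np.maximum(s,m).sum()
        return t/len(masks)
    r=minimize(cost,q0,method="Nelder-Mead",options=dict(initial_simplex=np.array(q0)+np.array([[0,0,0],[12,0,0],[0,12,0],[0,0,.12]]),xatol=.05,fatol=1e-4,maxiter=150))
    return r.x,r.fun
def near(c,label,px):
    l=manip.regions_of(c,label); l=[r for r in l if np.hypot(*(np.array(r["bbox"][:2])-px))<12]
    return l[0]["mask"] if l else None
E
python3 - <<'E'
from h import *
for c in P: manip.snapshot(c)
J=[("plate","plate_center",(267,164),(280,199),36,0),("board","board_center",(295,164),(298,213),40,0),("tray","kit_tray",(174,156),(238,167),17,0),("bar","bar_center",(182,215),(198,183),20,0),("rack","board_rack",(280,167),None,8,0)]
for m,l,pt,ps,z,_ in J:
    mk={"top":near("top",l,pt)}
    if ps: mk["scene"]=near("scene",l,ps)
    mk={k:v for k,v in mk.items() if v is not None}
    q0=list(back("top",[pt],z)[0][:2])+[-.1 if m!="bar" else .1]
    for ms in [mk]+([{k:v} for k,v in mk.items()] if len(mk)>1 else []):
        q,f=fit(m,ms,q0); print(m,list(ms),np.round(q[:2],1),round(np.degrees(q[2]),1),round(f,3))
E
```

```text
plate ['scene'] [582.2 -57. ] 14.2 0.219
board ['top', 'scene'] [ 587.4 -131. ] 4.7 0.223
board ['top'] [ 587.2 -130.1] 2.7 0.232
board ['scene'] [ 584.5 -134. ] 9.8 0.13
tray ['top', 'scene'] [591.7 191.9] 5.3 0.039
tray ['top'] [592.5 192.1] 5.5 0.032
tray ['scene'] [590.6 190.3] 4.8 0.037
bar ['top', 'scene'] [439.  156.6] 13.1 0.099
bar ['top'] [439.5 156.2] 13.4 0.065
bar ['scene'] [438.  155.1] 12.5 0.105Traceback (most recent call last):
  File "<stdin>", line 10, in <module>
  File "h.py", line 29, in fit
    r=minimize(cost,q0,method="Nelder-Mead",options=dict(initial_simplex=np.array(q0)+np.array([[0,0,0],[12,0,0],[0,12,0],[0,0,.12]]),xatol=.05,fatol=1e-4,maxiter=150))
    res = _minimize_neldermead(fun, x0, args, callback, bounds=bounds,
                               **options)
    fsim[k] = func(sim[k])
              ~~~~^^^^^^^^
    fx = function(np.copy(x), *(wrapper_args + args))
  File "h.py", line 28, in cost
    return t/len(masks)
           ~^~~~~~~~~~~
ZeroDivisionError: division by zero
```

```bash
python3 - <<'E'
from h import *
for i in range(3):
    im=manip.snapshot("top")
    for l,m,pt,z,mo in(("plate_center",0,(267,164),64,"plate"),("board_rack",0,(280,167),8,"rack"),("board_center",0,(295,164),70,"board")):
        k=near("top",l,pt)
        if k is None: print(l,None);continue
        q,f=fit(mo,{"top":k},list(back("top",[pt],z)[0][:2])+[.09]); 
        r,c=np.nonzero(k); w=back("top",np.c_[c,r],z)[:,:2]; mu=w.mean(0); d=np.linalg.svd(w-mu,full_matrices=False)[2][0]
        print(l,np.round(q[:2],1),round(np.degrees(q[2]),1),round(f,3),"pca",mu.round(1),np.degrees(np.arctan2(d[1],d[0])).round(1),k.sum())
a=im[135:195,245:315]
cv2.imwrite("pics/c2.png",cv2.resize(a,(700,600),interpolation=cv2.INTER_CUBIC)[:,:,::-1])
E
```

```text
plate_center [583.2 -60.4] 6.3 0.196 pca [579.2 -59.8] -174.0 200
board_rack [585.9 -96.3] 6.7 0.262 pca [583.6 -97.4] -174.2 1271
board_center [ 584.6 -130.7] 4.9 0.307 pca [ 578.8 -128.5] -174.4 188
plate_center [582.3 -60.4] 5.6 0.16 pca [577.8 -60.1] -174.4 208
board_rack [585.8 -96.3] 6.6 0.291 pca [582.6 -95.8] -167.6 1212
board_center [ 585.9 -130.5] 4.8 0.32 pca [ 579.9 -128.2] -174.3 187
plate_center [584.4 -60.8] 6.7 0.163 pca [576.  -60.8] -174.0 260
board_rack [586.7 -96.2] 6.5 0.238 pca [583.3 -96.3] -170.3 1309
board_center None
```

View pics/c2.png

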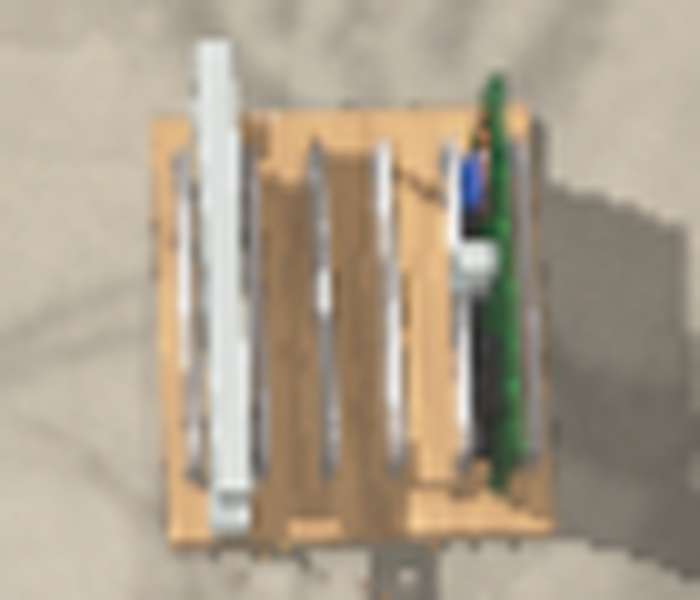

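```bash
python3 - <<'E'
from h import *
f=lambda u,v:((u+.5)/10+244.5,(v+.5)/10+134.5)
print(back("top",[f(215,40),f(232,490),f(231,530)],64).round(1))
for q in((583,-60.3,.105),(580,-60.3,.105)):
  for b in M["plate"]:
    b=np.array(b); co,si=np.cos(q[2]),np.sin(q[2])
    w=np.c_[q[0]+co*b[:,0]-si*b[:,1],q[1]+si*b[:,0]+co*b[:,1],b[:,2]]
    print(np.c_[w.round(),(proj("top",w)-[244.5,134.5])*10].round())
# grasp quaternion/yaw
s=manip.get_state(); print(Ro.from_quat(s["orientation"]).as_matrix().round(3))
E
```

```text
[[643.4 -53.9  64. ]
 [524.4 -66.   64. ]
 [514.1 -66.4  64. ]]
[[524. -72.   8. 247. 539.]
 [524. -72.  64. 254. 494.]
 [523. -62.   8. 210. 540.]
 [523. -62.  64. 215. 496.]
 [643. -59.   8. 229. 109.]
 [643. -59.  64. 235.  42.]
 [642. -49.   8. 193. 110.]
 [642. -49.  64. 197.  44.]]
[[521. -72.   8. 246. 550.]
 [521. -72.  64. 254. 506.]
 [520. -62.   8. 209. 551.]
 [520. -62.  64. 214. 507.]
 [640. -59.   8. 228. 119.]
 [640. -59.  64. 234.  53.]
 [639. -49.   8. 192. 121.]
 [639. -49.  64. 196.  55.]]
[[-0.931  0.364  0.   ]
 [ 0.364  0.931  0.   ]
 [-0.     0.    -1.   ]]
```

Candidates: for the plate, the light strip at top px (266,163); the board at (295,164) is not it. For the bar, the large dark bar at (181,214) is meant rather than the small one at (236,215). The crops confirm both choices. Plate at about (583.5, -60), yaw 6°. Tray at (592, 192), yaw 5.3°. Bar at (439, 156), yaw 13°.

Request:
servo_tool:
  steps:
    - [50,0,0,0,-6.8]
    - [50,0,0,0,-6.8]
    - [50,0,0,0,-6.8]
    - [50,0,0,0,-6.8]
    - [50,-16,-35,4,0]
    - [50,-16,-35,4,0]
    - [50,-16,-35,4,0]
    - [50,-16,-35,4,0]
    - [50,-16,-35,4,0]
    - [50,-16,-35,4,0]
    - [50,-16,-35,4,0]
    - [50,-16,-35,4,0]
    - [50,-16,-35,4,0]
    - [50,-16,-35,4,0]
    - [50,-16,-35,4,0]
    - [50,-16,-35,4,0]
    - [50,-16,-35,4,0]
    - [50,-16,-35,4,0]
    - [50,-16,-35,4,0]
    - [50,-16,-35,4,0]
  force: 50

```text
time_s: 3.62
tcp_pos: [530.9, 25.8, 167.4]
orientation: [-0.051, 0.999, 0.0, 0.0]
force: [1.2, -0.0, 0.2]
finger_gap: 0.585
grip_force: 0.0
```

```bash
cat > to.py <<'E'
from h import *
import sys
def go(x,y,z,th):
    s=manip.get_state(); p=s["tcp_pos"]; R=Ro.from_quat(s["orientation"]).as_matrix(); t=np.degrees(np.arctan2(R[1,1],R[0,1]))
    d=np.array([x,y,z])-p; dt=(t-th+180)%360-180
    a=np.radians(th); T=np.c_[[-np.sin(a),np.cos(a),0],[np.cos(a),np.sin(a),0],[0,0,-1]]
    print("t",s["time_s"],"tcp",p.round(1),"th",t.round(2),"F",s["force"].round(1),"gap",(s["finger_gap"]*85).round(1),s["grip_force"].round(1))
    print("turn first",dt.round(1),"then shift",(d@T).round(1))
if __name__=="__main__": go(*map(float,sys.argv[1:]))
E
python3 to.py 583.5 -60 110 96
```

```text
Traceback (most recent call last):
  File "to.py", line 9, in <module>
    if __name__=="__main__": go(*map(float,sys.argv[1:]))
                             ~~^^^^^^^^^^^^^^^^^^^^^^^^^^
  File "to.py", line 7, in go
    print("t",s["time_s"],"tcp",p.round(1),"th",t.round(2),"F",s["force"].round(1),"gap",(s["finger_gap"]*85).round(1),s["grip_force"].round(1))
                                                                                         ^^^^^^^^^^^^^^^^^^^^^^^^^^
AttributeError: 'float' object has no attribute 'round'
```

```bash
sed -i 's/(s\["finger_gap"\]\*85).round(1),s\["grip_force"\].round(1)/round(s["finger_gap"]*85,1),round(float(s["grip_force"]),1)/' to.py; python3 to.py 583.5 -60 110 96
```

```text
t 3.6167 tcp [530.9  25.8 167.4] th 95.83 F [ 1.2 -0.   0.2] gap 49.8 0.0
turn first -0.2 then shift [-43.3 -90.9  57.4]
```

Request:
servo_tool:
  steps:
    - [50,-14.4,-30.3,19,0]
    - [50,-14.4,-30.3,19,0]
    - [50,-14.4,-30.3,19,0]
    - [50,0,0,0,0]
    - [50,0,0,0,0]

```text
time_s: 4.03
tcp_pos: [581.4, -59.7, 107.8]
orientation: [-0.05, 0.999, 0.0, -0.002]
force: [-0.3, 0.0, 1.6]
finger_gap: 0.585
grip_force: 0.0
```

```bash
python3 to.py 583.5 -60 42 96; python3 - <<'E'
from h import *
im=manip.snapshot("scene")[170:250,240:340]
cv2.imwrite("pics/g1.png",cv2.resize(im,(750,600),interpolation=cv2.INTER_CUBIC)[:,:,::-1])
E
```

```text
t 4.0333 tcp [581.4 -59.7 107.8] th 95.68 F [-0.3  0.   1.6] gap 49.7 0.0
turn first -0.3 then shift [-2.1 -0.5 65.8]
```

View pics/g1.png

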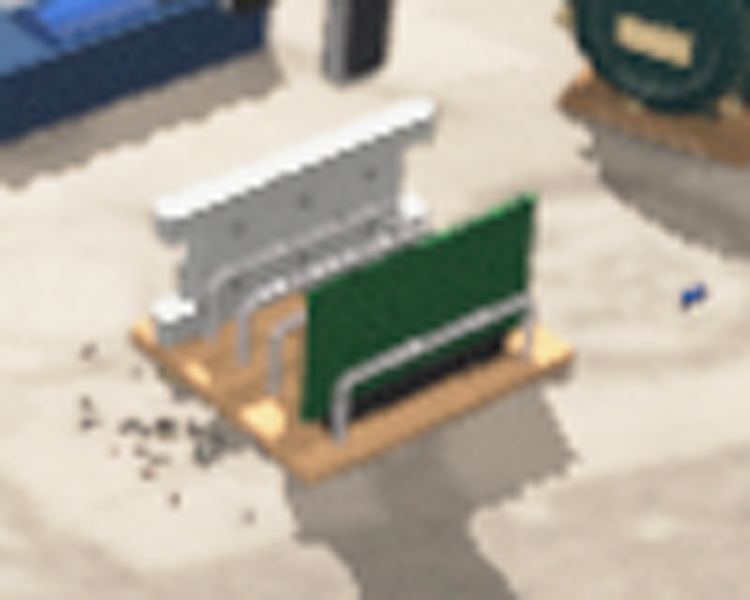

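The picture shows the plate strip at crop (160–435, 105–330), with the near finger above and behind it at (355,75), on line. The board stands at (420,300), clear of the gripper. Descending.

Request:
servo_tool:
  steps:
    - [50,-2,-0.5,13,0]
    - [50,0,0,13,0]
    - [50,0,0,13,0]
    - [50,0,0,13,0]
    - [50,0,0,13,0]
    - [50,0,0,0,0]
    - [8,0,0,0,0]
    - [5,0,0,0,0]
    - [5,0,0,0,0]
    - [5,0,0,0,0]
    - [5,0,0,0,0]
    - [5,0,0,0,0]
    - [5,0,0,0,0]
    - [5,0,0,0,0]

```text
time_s: 5.25
tcp_pos: [585.4, -58.8, 46.4]
orientation: [-0.051, 0.999, -0.0, 0.001]
force: [0.2, -0.7, 5.5]
finger_gap: 0.103
grip_force: 50.8
```

```bash
python3 to.py 583.5 -60 105 96
```

```text
t 5.25 tcp [585.4 -58.8  46.4] th 95.84 F [ 0.2 -0.7  5.5] gap 8.7 50.8
turn first -0.2 then shift [  2.   -1.  -58.6]
```

Request:
servo_tool:
  steps:
    - [5,0,0,-10,0]
    - [5,0,0,-15,0]
    - [5,0,0,-15,0]
    - [5,0,0,-15,0]
    - [5,0,0,-10,0]
    - [5,0,0,0,0]

```text
time_s: 5.75
tcp_pos: [585.9, -58.8, 113.2]
orientation: [-0.051, 0.999, -0.0, 0.002]
force: [1.0, 0.1, -1.5]
finger_gap: 0.102
grip_force: 49.9
```

```bash
python3 - <<'E'
from to import *
go(450,-60,111,95.8); go(450,-60,37,5.3)
im=manip.snapshot("scene")[150:250,220:345]
cv2.imwrite("pics/g2.png",cv2.resize(im,(750,600),interpolation=cv2.INTER_CUBIC)[:,:,::-1])
E
```

```text
t 5.75 tcp [585.9 -58.8 113.2] th 95.84 F [ 1.   0.1 -1.5] gap 8.7 49.9
turn first 0.0 then shift [135.3  12.6   2.2]
t 5.75 tcp [585.9 -58.8 113.2] th 95.84 F [ 1.   0.1 -1.5] gap 8.7 49.9
turn first 90.5 then shift [  11.4 -135.4   76.2]
```

View pics/g2.png

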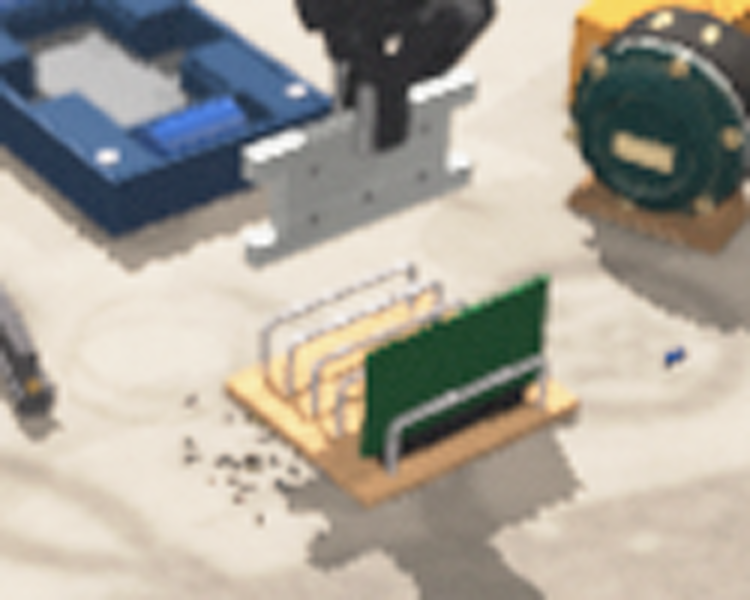

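Request:
servo_tool:
  steps:
    - [5,28,-7.4,0,0]
    - [5,28,-7.4,0,0]
    - [5,28,-7.4,0,0]
    - [5,28,-7.4,0,0]
    - [5,28,-7.4,0,0]
    - [5,0,0,0,6.9]
    - [5,0,0,0,6.9]
    - [5,0,0,0,6.9]
    - [5,0,0,0,6.9]
    - [5,0,0,0,6.9]
    - [5,0,0,0,6.9]
    - [5,0,0,0,6.9]
    - [5,0,0,0,6.9]
    - [5,0,0,0,6.9]
    - [5,0,0,0,6.9]
    - [5,0,0,0,6.9]
    - [5,0,0,0,6.9]
    - [5,0,0,0,6.9]
    - [5,0,0,0,0]

```text
time_s: 7.38
tcp_pos: [448.0, -109.3, 109.0]
orientation: [0.67, 0.742, -0.0, -0.001]
force: [-0.9, -0.7, -1.7]
finger_gap: 0.1
grip_force: 49.8
```

```bash
python3 to.py 450 -110 39 5.3
```

```text
t 7.3833 tcp [ 448.  -109.3  109. ] th 5.81 F [-0.9 -0.7 -1.7] gap 8.5 49.8
turn first 0.5 then shift [-0.9  1.9 70. ]
```

Request:
servo_tool:
  steps:
    - [5,0,0,20,0]
    - [5,0,0,20,0]
    - [5,0,0,16,0]
    - [5,0,0,8,0]
    - [5,0,0,0,0]
    - [5,0,0,2,0]
    - [5,0,0,2,0]
    - [5,0,0,0,0]

```text
time_s: 8.05
tcp_pos: [449.6, -109.8, 43.0]
orientation: [0.668, 0.744, 0.0, 0.001]
force: [0.2, -0.2, -0.6]
finger_gap: 0.102
grip_force: 49.8
```

Request:
servo_tool:
  steps:
    - [5,0,0,1.5,0]
    - [5,0,0,1.5,0]
    - [5,0,0,0,0]

```text
time_s: 8.3
tcp_pos: [449.1, -109.7, 39.4]
orientation: [0.668, 0.744, 0.0, 0.0]
force: [0.1, -0.8, -2.0]
finger_gap: 0.106
grip_force: 49.8
```

Request:
servo_tool:
  steps:
    - [5,0,0,1,0]
    - [5,0,0,1,0]
    - [5,0,0,0,0]

```text
time_s: 8.55
tcp_pos: [449.4, -109.7, 38.4]
orientation: [0.668, 0.744, 0.0, 0.0]
force: [-3.7, 2.8, 9.8]
finger_gap: 0.1
grip_force: 51.4
```

Request:
servo_tool:
  steps:
    - [20,0,0,0,0]
    - [40,0,0,0,0]
    - [60,0,0,0,0]
    - [85,0,0,0,0]
    - [85,0,0,0,0]
    - [85,0,0,0,0]
    - [85,0,0,4,0]
    - [85,0,0,0,0]

```text
time_s: 9.22
tcp_pos: [448.5, -109.5, 32.6]
orientation: [0.668, 0.744, -0.0, -0.0]
force: [0.1, -0.2, -0.7]
finger_gap: 0.993
grip_force: 0.0
```

Request:
servo_tool:
  steps:
    - [85,0,-10,0,0]
    - [85,0,-10,0,0]
    - [85,0,-8,0,0]
    - [85,0,-5,0,0]
    - [85,0,-4,0,0]
    - [85,0,-4,0,0]
    - [85,0,-4,0,0]
    - [85,0,-4,0,0]
    - [85,0,-4,0,0]
    - [85,0,-4,0,0]
    - [85,0,-4,0,0]
    - [85,0,0,0,0]
    - [85,0,0,-20,0]
    - [85,0,0,-30,0]
    - [85,0,0,-30,0]
    - [85,0,0,0,0]

```text
time_s: 10.55
tcp_pos: [391.8, -117.7, 119.5]
orientation: [0.668, 0.744, 0.001, 0.004]
force: [1.2, -0.2, 0.5]
finger_gap: 0.995
grip_force: 0.0
```

```bash
python3 - <<'E'
from to import *
go(430,-110,140,5.3)
im=manip.snapshot("scene")[150:270,200:350]
for i in range(2):
  print([(r["conf"],np.round(r["bbox"])) for r in manip.regions_of("scene","plate_center")])
cv2.imwrite("pics/g3.png",cv2.resize(im,(750,600),interpolation=cv2.INTER_CUBIC)[:,:,::-1])
E
```

```text
t 10.55 tcp [ 391.8 -117.7  119.5] th 6.14 F [ 1.2 -0.2  0.5] gap 84.6 0.0
turn first 0.8 then shift [  4.1  38.7 -20.5]
[(0.65, array([236., 237.,  45.,  38.]))]
[(0.65, array([236., 237.,  45.,  38.]))]
```

View pics/g3.png

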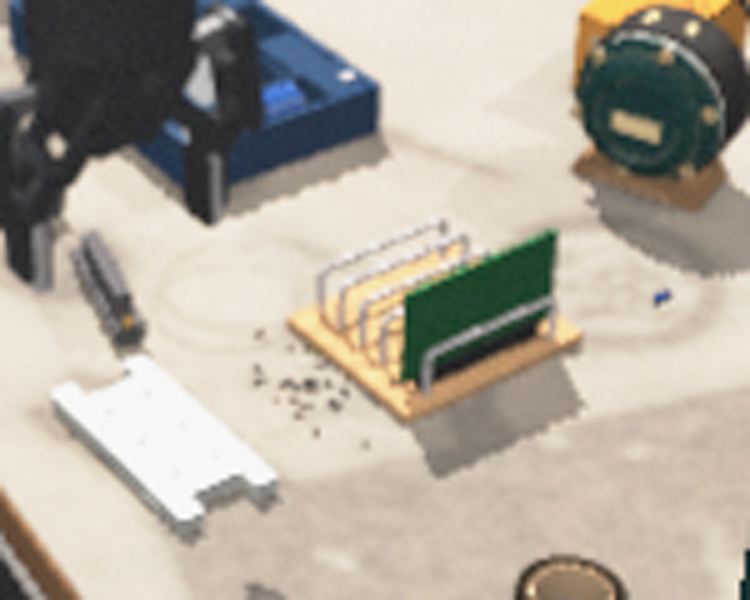

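The plate lies flat on the bare desk at crop (165,445), full px (233,239). The board still stands at (480,305).

```bash
python3 - <<'E'
from to import *
manip.snapshot("scene"); m=near("scene","plate_center",(235,238)); pt=[(233,239)]
q0=list(back("scene",pt,5)[0][:2])+[.1]; print(q0)
# holes: slots cut out -> fit with model of three boxes
M["flat"]=[box(0,0,0,10,56,92)]+[box(sx*20.5,sy*53,0,10,15,14) for sx in(-1,1) for sy in(-1,1)]
if m is not None: q,f=fit("flat",{"scene":m},q0); print(q,np.degrees(q[2]),f); go(q[0],q[1],90,np.degrees(q[2]))
im=manip.snapshot("top"); print([(r["conf"],np.round(r["bbox"])) for r in manip.regions_of("top","plate_center")])
cv2.imwrite("pics/t3.png",im[:,:,::-1])
E
```

```text
[np.float64(414.26923731426115), np.float64(-114.44414679875206), 0.1]
[ 4.14571983e+02 -1.10457143e+02  1.28422004e-01] 7.358038842258171 0.0738581953917411
t 10.8 tcp [ 387.5 -115.8  112. ] th 6.14 F [-1.1  0.1  0.3] gap 84.7 0.0
turn first -1.2 then shift [ 1.8 27.6 22. ]
[(0.39, array([266., 238.,  11.,   5.]))]
```

Request:
servo_tool:
  steps:
    - [85,0,0,0,-1]
    - [85,2,14,15,0]
    - [85,0,14,20,0]
    - [85,0,0,25,0]
    - [85,0,0,25,0]
    - [85,0,0,15,0]
    - [85,0,0,8,0]
    - [85,0,0,5,0]
    - [85,0,0,0,0]
    - [85,0,0,0,0]
  force: 40

```text
time_s: 11.73
tcp_pos: [416.3, -110.9, 0.9]
orientation: [0.662, 0.75, 0.0, 0.0]
force: [-0.9, 0.9, 0.2]
finger_gap: 0.993
grip_force: 0.0
```

```bash
python3 to.py 415 -110.5 -3 7.3
```

```text
t 11.7333 tcp [ 416.3 -110.9    0.9] th 7.15 F [-0.9  0.9  0.2] gap 84.4 0.0
turn first -0.2 then shift [ 0.6 -1.2  3.9]
```

Request:
servo_tool:
  steps:
    - [85,0,0,2,0]
    - [75,0,-1,1,0]
    - [65,0,0,0,0]
    - [58,0,0,0,0]
    - [50,0,0,0,0]
    - [50,0,0,0,0]
    - [50,0,0,0,0]
    - [50,0,0,0,0]
    - [50,0,0,0,0]

```text
time_s: 12.48
tcp_pos: [415.2, -111.0, -2.0]
orientation: [0.662, 0.75, 0.0, 0.0]
force: [-2.5, 0.6, 6.4]
finger_gap: 0.641
grip_force: 42.3
```

Request:
servo_tool:
  steps:
    - [50,0,0,-10,0]
    - [50,0,0,-25,0]
    - [50,0,0,-30,0]
    - [50,0,0,-25,2]
    - [50,0,0,0,0]
    - [50,0,0,0,0]
  force: 60

```text
time_s: 12.98
tcp_pos: [416.4, -111.4, 89.6]
orientation: [0.675, 0.738, 0.001, 0.002]
force: [-0.1, 0.1, -2.3]
finger_gap: 0.628
grip_force: 65.5
```

```bash
python3 - <<'E'
from to import *
# tray refine: several detections + recess opening
qs=[]
for i in range(4):
    for c,p,in(("top",(174,156)),("scene",(238,167))):
        manip.snapshot(c); m=near(c,"kit_tray",p)
        if m is None: continue
        q,f=fit("tray",{c:m},[592,192,.09]); print(c,q.round(1),np.degrees(q[2]).round(1),f.round(3)); qs.append(q)
q=np.median(qs,0);print(q)
go(q[0],q[1],88,np.degrees(q[2]))
im=manip.snapshot("top")[125:190,125:225]
im=cv2.resize(im,(800,520),interpolation=cv2.INTER_CUBIC).copy()
a,b=np.cos(q[2]),np.sin(q[2])
for lx,ly,z,col in((134,214,34,(255,0,0)),(67,131,32,(0,255,0)),(59,123,12,(255,255,0))):
    w=[[q[0]+a*x*lx/2-b*y*ly/2,q[1]+b*x*lx/2+a*y*ly/2,z] for x,y in((1,1),(1,-1),(-1,-1),(-1,1))]
    cv2.polylines(im,[np.int32(np.round((proj("top",w)+.5-[125,125])*8-.5))],True,col,1)
cv2.imwrite("pics/tr.png",im[:,:,::-1])
E
```

```text
top [5.926e+02 1.913e+02 1.000e-01] 5.5 0.031
scene [5.898e+02 1.890e+02 1.000e-01] 5.2 0.689
top [5.925e+02 1.919e+02 1.000e-01] 6.0 0.053
scene [5.916e+02 1.898e+02 1.000e-01] 4.3 0.7
top [5.926e+02 1.921e+02 1.000e-01] 5.5 0.032
scene [5.926e+02 1.940e+02 1.000e-01] 5.7 0.729
top [5.924e+02 1.930e+02 1.000e-01] 5.3 0.036
scene [5.908e+02 1.938e+02 1.000e-01] 4.9 0.713
[5.92479664e+02 1.91965738e+02 9.40665049e-02]
t 13.7833 tcp [ 414.8 -110.8   87.3] th 5.14 F [ 0.6 -1.  -2.2] gap 53.7 65.5
turn first -0.2 then shift [284.8 205.3  -0.7]
```

View pics/tr.png

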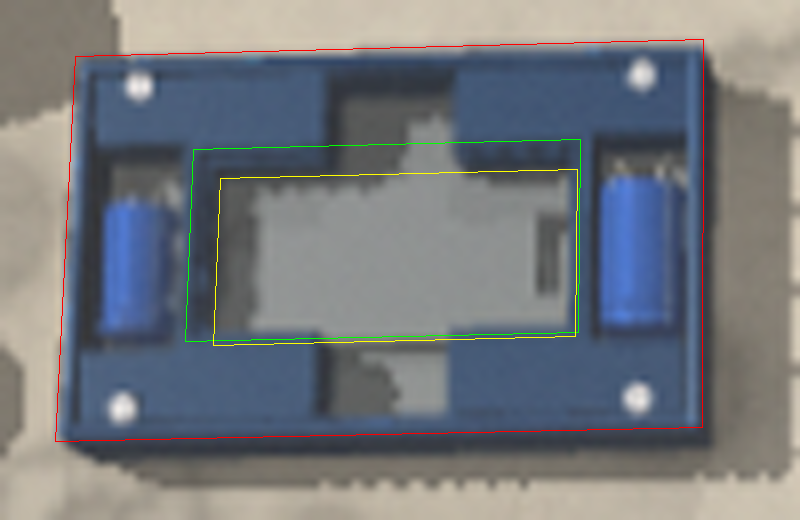

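The tray is at crop (385,240), and the overlay agrees with it to about 1 px. The real rim sits slightly to the right of it, so I'll use y=191.

Request:
servo_tool:
  steps:
    - [50,0,0,0,-0.3]
    - [50,28.4,20.5,0,0]
    - [50,28.4,20.5,0,0]
    - [50,28.4,20.5,0,0]
    - [50,28.4,20.5,0,0]
    - [50,28.4,20.5,0,0]
    - [50,28.4,20.5,0,0]
    - [50,28.4,20.5,0,0]
    - [50,28.4,20.5,0,0]
    - [50,28.4,20.5,0,0]
    - [50,28.4,20.5,0,0]
    - [50,0,0,0,0]
    - [50,0,0,0,0]
    - [50,0,0,0,0]

```text
time_s: 15.0
tcp_pos: [591.5, 191.1, 86.7]
orientation: [0.672, 0.74, -0.001, -0.0]
force: [-0.1, -0.2, -1.9]
finger_gap: 0.633
grip_force: 65.5
```

```bash
python3 - <<'E'
from to import *
M["flat"]=[box(0,0,0,10,56,92)]+[box(sx*20.5,sy*53,0,10,15,14) for sx in(-1,1) for sy in(-1,1)]
go(592.5,191,60,5.4)
for c in P:
    im=manip.snapshot(c); 
    for r in manip.regions_of(c,"plate_center"): print(c,r["conf"],np.round(r["bbox"]))
    p=proj(c,[[592,191,90]])[0]; print(p)
    x,y=map(int,p); A=cv2.resize(im[y-38:y+38,x-50:x+50],(395,300),interpolation=cv2.INTER_CUBIC)
    globals()[c]=A
cv2.imwrite("pics/pl.png",np.hstack([scene,top])[:,:,::-1])
E
```

```text
t 15.0 tcp [591.5 191.1  86.7] th 5.49 F [-0.1 -0.2 -1.9] gap 53.8 65.5
turn first 0.1 then shift [-0.2  1.  26.7]
scene 0.58 [239. 141.  38.  23.]
[238.08912487 141.5318746 ]
top 0.81 [180. 147.  25.  24.]
[167.98360235 148.12949224]
```

View pics/pl.png

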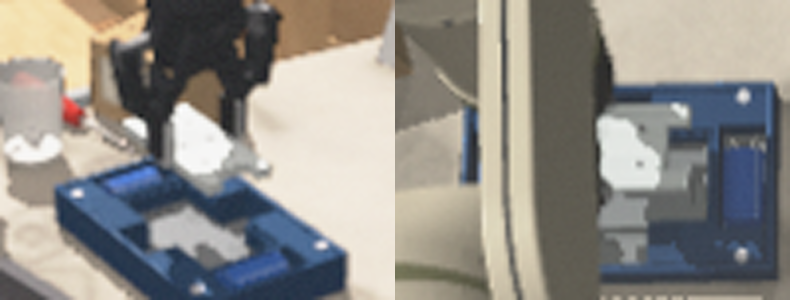

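The plate is held level above the recess, with its right corner at crop (690,108) in the top half. Checking it against the expected position.

```bash
python3 - <<'E'
from h import *
print(back("top",[(116.5+(690-395)/3.95,109.5+106/3.95)],99))
q=(592,191,np.radians(5.4));a,b=np.cos(q[2]),np.sin(q[2])
print([[q[0]+a*28+b*60,q[1]+b*28-a*60]])
E
```

```text
[[624.0734971  133.91827397  99.        ]]
[[np.float64(625.5222338079972), np.float64(133.9013148967336)]]
```

Request:
servo_tool:
  steps:
    - [50,0,1,15,0]
    - [50,0,0,15,0]
    - [50,0,0,12,0]
    - [50,0,0,8,0]
    - [50,0,0,0,0]
    - [50,0,0,4,0]
    - [50,0,0,4,0]
    - [50,0,0,3,0]
    - [50,0,0,0,0]

```text
time_s: 15.95
tcp_pos: [593.4, 191.5, 26.4]
orientation: [0.673, 0.74, 0.0, 0.0]
force: [-0.3, -0.7, -1.0]
finger_gap: 0.63
grip_force: 65.5
```

Request:
servo_tool:
  steps:
    - [50,0,0,3,0]
    - [50,0,0,3,0]
    - [50,0,0,3,0]
    - [50,0,0,0,0]

```text
time_s: 16.28
tcp_pos: [594.9, 191.8, 22.6]
orientation: [0.673, 0.74, 0.001, 0.001]
force: [-16.8, -4.6, 31.4]
finger_gap: 0.631
grip_force: 70.8
```

Request:
servo_tool:
  steps:
    - [50,0,0,-3,0]
    - [50,-0.5,-1.5,0,0]
    - [50,0,0,0,0]
    - [50,0,0,0,0]

```text
time_s: 16.62
tcp_pos: [593.6, 191.4, 22.6]
orientation: [0.673, 0.74, 0.002, 0.001]
force: [-0.4, 0.1, 10.6]
finger_gap: 0.635
grip_force: 69.5
```

Request:
servo_tool:
  steps:
    - [50,0,-0.5,0,0]
    - [50,0,0,2,0]
    - [50,0,0,2,0]
    - [50,0,0,0,0]

```text
time_s: 16.95
tcp_pos: [593.9, 191.4, 22.3]
orientation: [0.673, 0.74, 0.002, 0.002]
force: [-16.8, -6.0, 38.8]
finger_gap: 0.634
grip_force: 71.4
```

Request:
servo_tool:
  steps:
    - [50,0,0,-4,0]
    - [50,0,-2,0,0]
    - [50,0,0,0,0]
    - [50,0,0,2,0]
    - [50,0,0,1,0]
    - [50,0,0,0,0]

```text
time_s: 17.45
tcp_pos: [589.5, 190.6, 16.9]
orientation: [0.673, 0.74, 0.0, 0.0]
force: [5.1, 0.9, 0.6]
finger_gap: 0.631
grip_force: 68.7
```

```bash
python3 - <<'E'
from to import *
go(592.5,191,10,5.4); s=manip.get_state(); print(s["moment"].round(2),Ro.from_quat(s["orientation"]).as_matrix().round(4))
E
```

```text
t 17.45 tcp [589.5 190.6  16.9] th 5.45 F [5.1 0.9 0.6] gap 53.6 68.7
turn first 0.0 then shift [0.1 3.  6.9]
[-0.01 -0.78  0.2 ] [[-9.490e-02  9.955e-01  8.000e-04]
 [ 9.955e-01  9.490e-02  0.000e+00]
 [-1.000e-04  8.000e-04 -1.000e+00]]
```

Request:
servo_tool:
  steps:
    - [50,0,0.7,2,0]
    - [50,0,0,2,0]
    - [50,0,0,1.5,0]
    - [50,0,0,0,0]
    - [50,0,0,0,0]

```text
time_s: 17.87
tcp_pos: [589.5, 190.6, 11.4]
orientation: [0.673, 0.74, -0.0, -0.0]
force: [4.0, 0.2, -2.9]
finger_gap: 0.633
grip_force: 68.4
```

Request:
servo_tool:
  steps:
    - [50,0,0.5,1,0]
    - [50,0,0,1,0]
    - [50,0,0,0,0]
    - [50,0,0,0,0]

```text
time_s: 18.2
tcp_pos: [589.7, 190.6, 10.1]
orientation: [0.673, 0.74, -0.001, -0.0]
force: [-1.9, 0.6, 5.2]
finger_gap: 0.628
grip_force: 69.1
```

Request:
servo_tool:
  steps:
    - [50,0,0,1,0]
    - [50,0,0,0,0]
    - [60,0,0,0,0]
    - [70,0,0,0,0]
    - [70,0,0,0,0]
    - [70,0,0,0,0]
    - [70,0,0,-20,0]
    - [70,0,0,-35,0]
    - [70,0,0,-35,0]
    - [70,0,0,0,0]
    - [70,0,0,0,0]
    - [70,0,0,0,0]

```text
time_s: 19.2
tcp_pos: [590.0, 190.7, 98.5]
orientation: [0.673, 0.74, -0.0, -0.0]
force: [0.3, -0.0, -0.7]
finger_gap: 0.823
grip_force: 0.0
```

```bash
python3 to.py 439 156 110 13
```

```text
t 19.2 tcp [590.  190.7  98.5] th 5.44 F [ 0.3 -0.  -0.7] gap 69.9 0.0
turn first -7.6 then shift [   0.2 -155.   -11.5]
```

Request:
servo_tool:
  steps:
    - [50,0,0,0,-3.8]
    - [50,0,0,0,-3.8]
    - [50,0,-31,0,0]
    - [50,0,-31,0,0]
    - [50,0,-31,0,0]
    - [50,0,-31,0,0]
    - [50,0,-31,0,0]
    - [50,0,0,0,0]
    - [50,0,0,0,0]
    - [50,0,0,0,0]

```text
time_s: 20.03
tcp_pos: [439.0, 155.6, 98.0]
orientation: [0.622, 0.783, -0.0, -0.0]
force: [0.6, 0.3, -0.1]
finger_gap: 0.585
grip_force: 0.0
```

```bash
python3 - <<'E'
from to import *
go(439.3,156.2,22,13.2)
S=manip.snapshot("scene");T=manip.snapshot("top")
m=near("scene","bar_center",(198,183))
if m is not None:
    q,f=fit("bar",{"scene":m},[439,156,.23]);print(q,np.degrees(q[2]),f)
A=cv2.resize(S[140:220,165:285],(450,300),interpolation=cv2.INTER_CUBIC);B=cv2.resize(T[125:190,125:225],(450,300),interpolation=cv2.INTER_CUBIC)
cv2.imwrite("pics/b1.png",np.vstack([A,B])[:,:,::-1])
E
```

```text
t 20.0333 tcp [439.  155.6  98. ] th 13.04 F [ 0.6  0.3 -0.1] gap 49.8 0.0
turn first -0.2 then shift [ 0.5  0.4 76. ]
[4.38424864e+02 1.54926887e+02 2.30416230e-01] 13.20187750358742 0.08273812819519033
```

View pics/b1.png

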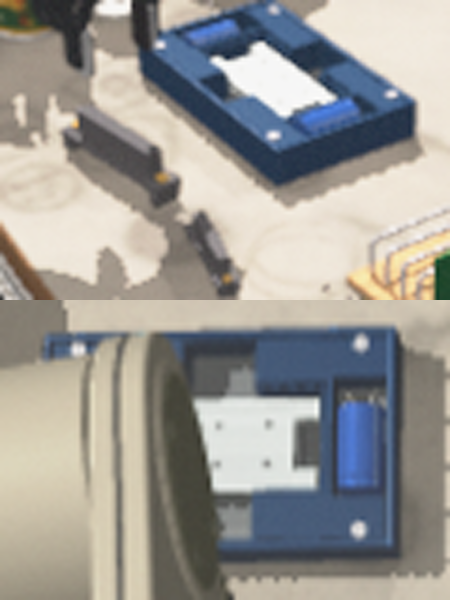

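The plate lies flat in the recess at lower crop (260,440), with its end slot at (305,442). The bar stands untouched at upper crop (120,155). Descending.

Request:
servo_tool:
  steps:
    - [50,0,0,20,0]
    - [50,0,0,25,0]
    - [50,0,0,20,0]
    - [50,0,0,10,0]
    - [50,0,0,0,0]
    - [30,0,0,0,0]
    - [8,0,0,0,0]
    - [8,0,0,0,0]
    - [8,0,0,0,0]
    - [8,0,0,0,0]
    - [8,0,0,0,0]
    - [8,0,0,0,0]
  force: 70

```text
time_s: 21.18
tcp_pos: [440.9, 156.1, 25.4]
orientation: [0.622, 0.783, 0.001, 0.001]
force: [0.7, 0.1, 6.8]
finger_gap: 0.149
grip_force: 70.6
```

Request:
servo_tool:
  steps:
    - [8,0,0,-10,0]
    - [8,0,0,-25,0]
    - [8,0,0,-25,0]
    - [8,0,0,-15,0]
    - [8,0,0,0,3.8]
    - [8,0,0,0,3.8]
    - [8,0,0,0,0]
    - [8,0,0,0,0]
    - [8,0,0,0,0]

```text
time_s: 21.93
tcp_pos: [438.7, 155.6, 98.6]
orientation: [0.672, 0.741, -0.0, -0.0]
force: [0.1, -0.2, -1.8]
finger_gap: 0.146
grip_force: 69.5
```

```bash
python3 - <<'E'
from to import *
go(590,190.8,100,5.4); s=manip.get_state(); dz=s["tcp_pos"][2]-25.4
for c in P:
  for i in range(2):
    manip.snapshot(c)
    for r in manip.regions_of(c,"bar_center"):
        if np.hypot(*(np.array(r["bbox"][:2])-proj(c,[[440,156,20+dz]])[0]))<14 and r["mask"].sum()>250 :
            q,f=fit("bar",{c:r["mask"]},[440,156,.1],dz);print(c,q.round(2),np.degrees(q[2]).round(1),f)
E
```

```text
t 21.9333 tcp [438.7 155.6  98.6] th 5.56 F [ 0.1 -0.2 -1.8] gap 12.4 69.5
turn first 0.2 then shift [ 20.8 153.9  -1.4]
scene [4.3789e+02 1.5681e+02 8.0000e-02] 4.8 0.30890036900369
scene [4.3833e+02 1.5566e+02 6.0000e-02] 3.3 0.34943410665377794
```

Request:
servo_tool:
  steps:
    - [8,3.5,26,0,0.2]
    - [8,3.5,26,0,0]
    - [8,3.5,26,0,0]
    - [8,3.5,26,0,0]
    - [8,3.5,26,0,0]
    - [8,3.5,24,0,0]
    - [8,0,0,0,0]
    - [8,0,0,0,0]
    - [8,0,0,0,0]
    - [8,0,0,0,0]

```text
time_s: 23.17
tcp_pos: [589.7, 190.6, 98.5]
orientation: [0.674, 0.739, -0.0, -0.0]
force: [-0.3, 0.2, -2.5]
finger_gap: 0.144
grip_force: 69.6
```

```bash
python3 - <<'E'
from to import *
go(590,190.8,48,5.4); s=manip.get_state(); dz=s["tcp_pos"][2]-25.4; t=s["tcp_pos"]
for c in P:
    manip.snapshot(c)
    for r in manip.regions_of(c,"bar_center"):
        e=proj(c,[[t[0],t[1],20+dz]])[0]; print(c,r["conf"],np.round(r["bbox"]),e)
        if np.hypot(*(np.array(r["bbox"][:2])-e))<14 and r["mask"].sum()>200:
            q,f=fit("bar",{c:r["mask"]},[t[0],t[1],.1],dz);print(q.round(2),np.degrees(q[2]).round(1),f)
E
```

```text
t 23.1667 tcp [589.7 190.6  98.5] th 5.25 F [-0.3  0.2 -2.5] gap 12.2 69.6
turn first -0.2 then shift [ 0.2  0.3 50.5]
scene 0.68 [237. 143.  27.  25.] [237.46086503 140.82641803]
scene 0.66 [226. 208.  13.  26.] [237.46086503 140.82641803]
top 0.7 [238. 217.  30.  17.] [167.74655851 148.633794  ]
top 0.66 [183. 148.  24.   9.] [167.74655851 148.633794  ]
```

```bash
python3 - <<'E'
from h import *
a=np.radians(95.3)
for d in(59,54): print(proj("top",[[589.7-d*np.cos(a)+sx*13*np.sin(a),190.6-d*np.sin(a)-sx*13*np.cos(a),z] for sx in(-1,1) for z in (87,93)]).round(1).tolist())
manip.snapshot("top")
for r in manip.regions_of("top","bar_center"):
    c=np.nonzero(r["mask"])[1]; print(c.min(),c.max(),np.round(r["bbox"],1))
E
```

```text
[[191.4, 153.8], [191.0, 153.1], [191.6, 143.9], [191.2, 143.2]]
[[189.4, 153.8], [189.0, 153.1], [189.6, 144.0], [189.2, 143.2]]
220 252 [238.4 216.8  34.1  15.3]
168 191 [180.5 148.6  26.2   7.1]
```

Request:
servo_tool:
  steps:
    - [8,0,0,15,0]
    - [8,0,0,15,0]
    - [8,0,0,10,0]
    - [8,0,0,5,0]
    - [8,0,0,0,0]
    - [8,0,0,0,0]

```text
time_s: 23.97
tcp_pos: [590.5, 190.8, 53.8]
orientation: [0.674, 0.739, -0.0, -0.0]
force: [1.3, -0.4, -2.2]
finger_gap: 0.143
grip_force: 69.7
```

Bar's end is where expected (column 191). Lowering gently.

Request:
servo_tool:
  steps:
    - [8,0,0,3,0]
    - [8,0,0,3,0]
    - [8,0,0,3,0]
    - [8,0,0,2,0]
    - [8,0,0,0,0]
    - [8,0,0,0,0]

```text
time_s: 24.47
tcp_pos: [590.5, 190.7, 42.6]
orientation: [0.674, 0.739, -0.0, -0.0]
force: [-0.0, 0.6, -2.1]
finger_gap: 0.141
grip_force: 69.7
```

Request:
servo_tool:
  steps:
    - [8,0,0,2,0]
    - [8,0,0,2,0]
    - [8,0,0,2,0]
    - [8,0,0,0,0]
    - [8,0,0,0,0]

```text
time_s: 24.88
tcp_pos: [590.4, 190.7, 36.5]
orientation: [0.674, 0.739, -0.0, -0.0]
force: [0.0, -0.1, -2.2]
finger_gap: 0.146
grip_force: 69.7
```

Request:
servo_tool:
  steps:
    - [8,0,0,1.5,0]
    - [8,0,0,1,0]
    - [8,0,0,1,0]
    - [8,0,0,0,0]
    - [8,0,0,0,0]

```text
time_s: 25.3
tcp_pos: [590.7, 190.8, 33.7]
orientation: [0.674, 0.739, 0.0, 0.0]
force: [-2.3, -0.7, 3.9]
finger_gap: 0.141
grip_force: 70.1
```

Request:
servo_tool:
  steps:
    - [8,0,0,0.8,0]
    - [8,0,0,0,0]
    - [20,0,0,0,0]
    - [32,0,0,0,0]
    - [36,0,0,0,0]
    - [36,0,0,0,0]
    - [36,0,0,-15,0]
    - [36,0,0,-30,0]
    - [36,0,0,-40,0]
    - [36,0,0,-40,0]
    - [36,0,-40,0,0]
    - [36,0,-40,0,0]
    - [36,0,-40,0,0]
    - [36,0,0,0,0]
    - [36,0,0,0,0]
    - [36,0,0,0,0]

```text
time_s: 26.63
tcp_pos: [471.6, 180.0, 158.1]
orientation: [0.674, 0.739, 0.001, 0.001]
force: [-0.1, -0.2, 0.6]
finger_gap: 0.423
grip_force: 0.0
```

```bash
python3 - <<'E'
from to import *
go(500,190,150,5.4)
S=manip.snapshot("scene")[135:255,190:340]
cv2.imwrite("pics/e.png",cv2.resize(S,(750,600),interpolation=cv2.INTER_CUBIC)[:,:,::-1])
E
```

```text
t 26.6333 tcp [471.6 180.  158.1] th 5.25 F [-0.1 -0.2  0.6] gap 36.0 0.0
turn first -0.1 then shift [ 7.3 29.2  8.1]
```

View pics/e.png

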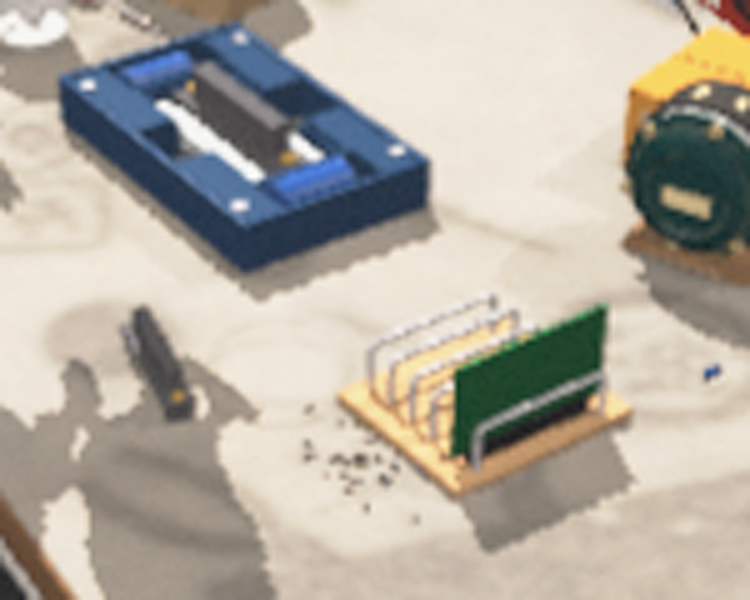

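The bar lies rib up on the plate in the recess at crop (240,115). The board still stands at (530,380) and the small look-alike at (160,360) has not been moved. Handing in.

```bash
python3 -c "
from cell import manip
print(manip.hand_in())"
```

```text
the job is handed in; nothing more can be done
None
```

The tray is kitted and handed in at about 27 s of the 72 s allowed: the plate is home in the recess, the bar is rib up on it with its feet in the slots, and the board, coffee and tape were left alone. The hand-in returned no verdict.

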